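Select the green filter on a field photometer and take the reading

ROBOT

A 6-joint arm with a two-finger parallel gripper is mounted at the origin on the work surface. World frame = base frame: x ahead of the robot, y to its left, z up, the work surface at z = 0. Lengths are in mm, angles in rad, forces in N, time in s.
With the tool pointing down it reaches from about 300 to 775 mm from the base axis. Payload 14.6 kg.
Tool frame: the origin (TCP) lies at the very end of the fingers, on their centre line; the grasp point (between the pads) lies 19 mm behind it (grip_point_offset is the distance from the TCP to the grasp point, in mm); z points along the fingers, y is the line along which they close (so a half turn about z gives the same grasp; the last joint's range is limited). The gripper opens to 94 mm and grips with 3 to 60 N. Pads are 16 mm wide; open, the fingers measure 119 mm over their backs; the gripper's body (75 mm by 177 mm) begins 78 mm behind the grasp point.
Start: joints at [1.231, 0.3, 1.521, -0, 1.321, -0.067], TCP at [148.183, 529.651, 177.246] pointing down, gripper open.
Joint ranges: [-3.03, 3.03], [-0.79, 2.21], [0.23, 2.52], [-1.04, 4.18], [0, 3.07], [-2.55, 2.55]. Speed limits (rad/s): [2.22, 2.22, 2.57, 3.14, 3.14, 3.14].

INTERFACE

Orientations are given as [roll, pitch, yaw] about the fixed x, y, z axes, in that order (R = Rz(yaw) Ry(pitch) Rx(roll)).
In Python, from cell import read_state, camera, camera_info, sign_off, grip_point_offset gives the robot as it stands.
- The arm moves only by the shell command python3 -m handwheel 'ROWS' [FORCE]. ROWS is text: rows parted by semicolons, each of 5 numbers parted by spaces: the shift along the world's x, y, z in units of 40 mm (1.0 is 40 mm), then the turn about the world's z in units of 5 degrees (1.0 is 5 degrees), then the closure, from 0 (fully open) to 1 (shut). In form: dx dy dz yaw gripper; .... A call has 1 to 12 rows; each row shifts and turns the commanded pose from where the row before left it; what a row does not reach is not made up. A row lasts 1/12 s, in which the tool goes at most 41.7 mm and 7.16 degrees, less where a joint would pass 70% of its speed; a pose out of reach is approached as far as the arm can. A call is refused whole if a number of a shift passes 1 or a number of a turn 1, either way. A call with a gripper value outside its range is refused whole. The fingers move at their own pace and stop on an object; FORCE is the grip in N (left out, the last holds). Time passes only in rows, so rows that do not move let the fingers close. It gives the time, the measured TCP pose, the force, the opening and the grip force at its end, in the units of the state.
- read_state(): the state, without advancing time (a new reading comes with each control period).
- camera(name): name is "side" or "top" or "wrist"; returns (picture, depth): 480x640x3 uint8, red, green, blue; 480x640 float32, mm along the optical axis (not along the pixel's ray), 0 where there is no reading.
- camera_info(name): a dict with "intrinsics" (3x3 intrinsics, pixels), "world_from_camera" (4x4, takes a point from camera to world coordinates). Camera axes: x right, y down, z forward; pixel columns grow to the right and rows downward; lengths in mm; the calibration is good to about 2 mm. A picture is of the moment at which its call begins: read the wrist's pose just before it. camera_info takes no time and is no camera call; for the wrist camera it gives the pose at the moment of the call.
- sign_off(): hands the job in; it is judged then, once.
The state is a dict: "clock": time; "joints": joint angles; "qd": joint speeds; "effort": joint torques, N m; "eef_pos": TCP position; "eef_rot": TCP orientation; "wrist_force": force on the tool from outside, world axes, zero at the start; "moment": the same for the moment, N m; "finger_gap": finger opening in mm; "finger_force": force on a finger pad.
Only numpy, scipy, OpenCV 4.12 (cv2) and the standard library are available. Lean on these libraries where they do the work, as an engineer would, in place of code of your own. Each camera call takes 0.05 s, during which the arm holds its last target. There are 200 camera calls.

TASK

On the blue field photometer, push a tab of the black filter selector round through its clicks until the green tab stands at the white index bar beside the sample vial; only then press the round white READ key fully down and let it come back up. Use just the fingertips, gently: pick nothing up, do not shove the photometer about, and leave the vial and the other bottles as they are.

Things in the scene. Friction and masses are not known exactly. Their poses are not given: they have to be found in the camera images.
- photometer: Filter photometer, loose on rubber feet, about 1.6 kg: flat grey and blue instrument 150 mm (its x) by 260 mm (its y), flat housing top 70 mm above the table. Origin: centre of its underside, z up. In its frame: selector axis at x 10, y 50 mm; READ key x -47, y -62; sample vial x 10, y -68, its black cap reaching 93 mm above the table; flat display x 51, y -66.
- selector_axis (a point): On the selector's upright axis, 90 mm above the table, level with the tops of its tabs. The selector is a black disc of radius 36 mm with six radial, straight-sided tabs 60 degrees apart that reach 62 mm from the axis; each is 9 mm wide and spans 76 to 90 mm above the table. Anticlockwise from above: green, yellow, orange, red, white, blue.
- selector (a joint): Angle of the selector, rad: 0 or any whole turn = green tab at the index bar; grows anticlockwise seen from above. Turns endlessly both ways and clicks into six detents, pi/3 apart: a push of 2 to 3 N near a tab's end moves it; once past half-way between two detents it springs on by itself to the next and stays there.
- green_mark (a point): Middle of the top of the green tab's coloured end, 52 mm from the selector axis, 90 mm above the table.
- index_slot (a point): Where green_mark must come to stand: 52 mm from the selector axis towards the photometer's -y side, 90 mm above the table, in line with the white index bar (5 by 16 mm) on the housing, 65 to 81 mm from the axis, between selector and vial.
- read_key (a joint): Travel of the READ key in m: 0 = up, 0.006 = fully down. Springs back; about 1.5 N starts it and 6 N bottoms it.
- read_key_top (a point): Centre of the top of the READ key: a round white key 26 mm across on a black bezel, standing 10 mm above the housing top (80 mm above the table) and pressed straight down; free space of 25 mm or more all round it.
- vial_cap (a point): Centre of the black cap of the capped glass sample vial standing loose in the photometer's well; bystander, to be left there. Cap 32 mm across, 21 mm tall, its top 10 mm above this point.
- reagent_left_mid (a point): Bystander: white reagent bottle with a paper label, 48 mm across, 73 mm tall, loose on the table at the photometer's +y side; point 36 mm above its foot.
- reagent_right_mid (a point): Bystander: white reagent bottle with a yellow band, same size, at the photometer's -y side; point 36 mm above its foot.
- bottle_mid (a point): Bystander: glass sample bottle with foil-capped neck, 86 mm across, 220 mm tall, loose on the table well to the right; point 100 mm above its foot.
Mind the look-alikes: they are no part of the job. Leave any purple or turquoise look-alike of the part that bears vial_cap alone.

How it is judged (in metres and radians):
On the way, in this order (a step that is already met when the one before it is completed fails the run):
1. the green tab stands in its detent at the index bar (horizontal distance between green_mark and index_slot below 0.006 m), for 0.3 s.
2. the READ key is pressed fully down (value of joint read_key above 0.0035 m), for 0.05 s.
At the end, for the whole second after the job is handed in: The green tab stands at the index bar (green_mark within 6 mm of index_slot, seen from above), the READ key has been pressed down after that and is up again (within 1 mm), the photometer stands flat within 30 mm of where it was, and the vial is still seated in its well (horizontal distance between green_mark and index_slot below 0.006 m and value of joint read_key below 0.001 m and distance of photometer from where it was at the start of the episode below 0.03 m and height (world z) of photometer below 0.005 m and z of vial_cap in the frame of photometer below 0.088 m); the robot touches nothing.
It fails at once if the READ key is pressed while the green tab is not at the index bar (value of joint read_key above 0.0025 m and horizontal distance between green_mark and index_slot above 0.008 m).
It fails at once if the photometer is lifted, tilted or shoved more than 30 mm (height (world z) of photometer above 0.008 m or angle between photometer's own z axis and vertical above 0.1 rad or distance of photometer from where it was at the start of the episode above 0.03 m).
It fails at once if the selector or the instrument is pressed or squeezed with more than 40 N (contact force between the fingers and photometer above 40 N).
It fails at once if the vial is lifted out of its well by more than 6 mm (z of vial_cap in the frame of photometer above 0.088 m).
It fails at once if a reagent bottle or the sample bottle is moved by more than 20 mm or tipped (distance of any of reagent_left_mid, reagent_right_mid, bottle_mid from where it was at the start of the episode above 0.02 m or angle between any of reagent_left_mid, reagent_right_mid, bottle_mid's own z axis and vertical above 0.35 rad).
It also fails if it takes over 51 s, if anything falls off the work surface, if the arm or the gripper's body presses on something with over 40 N, if the wrist force passes 120 N, or if a joint passes its speed limit or range.

## Working session

There is one attempt and no reset: what is moved stays moved. The work goes in short steps, Python scripts to look and compute and a shell command to move; the robot and the scene stay as the last step left them, time stands still between calls to the robot, and variables do not carry over. Pictures are saved under pics/ and viewed, at most 10 in all, crops included, and the job is handed in when it is done.

```bash
mkdir -p pics
cat > h.py <<'E'
import numpy as np, cv2
from cell import *
def snap(n,f):
    i=camera_info(n); p,d=camera(n); cv2.imwrite(f'pics/{f}.png',p[:,:,::-1]); np.savez(f'pics/{f}.npz',p=p,d=d,K=i['intrinsics'],T=i['world_from_camera']); return p,d,np.array(i['intrinsics']),np.array(i['world_from_camera'])
def ray(K,T,uv,z):
    uv=np.atleast_2d(uv).astype(float); r=np.c_[uv,np.ones(len(uv))]@np.linalg.inv(K).T@T[:3,:3].T
    return T[:3,3]+r*((z-T[2,3])/r[:,2])[:,None]
E
python3 - <<'E'
from h import *
s=read_state(); print(s['clock'],s['eef_pos'],s['eef_rot'],s['finger_gap'],s['joints'])
for n in('top','side'):
    p,d,K,T=snap(n,n+'0'); print(n,K[0,0],T[:3,3].round(),T[:3,2].round(2))
E
```

```text
0.0 [148.09988776 529.38534832 176.70632108] [-3.14047425e+00 -7.66268620e-05  2.86874106e+00] 93.88641252590375 [ 1.23138104e+00  3.00445238e-01  1.52156740e+00  2.13316842e-06
  1.32070104e+00 -6.65642637e-02]
top 460.8382892285412 [454. -76. 936.] [ 0.22 -0.01 -0.98]
side 609.0645096169255 [  560. -1012.   738.] [ 0.05  0.83 -0.56]
```

View pics/top0.png

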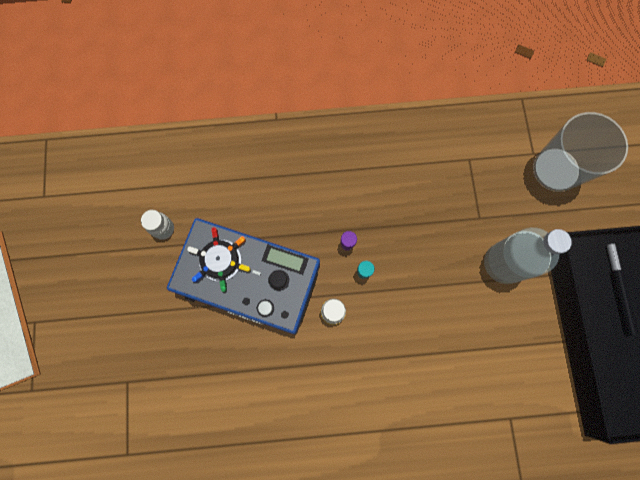

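The top view shows the photometer at about (243,275). Its selector hub is at (218,259), with green at (223,286) and yellow at (245,268), next to the white index bar at (256,272). The READ key is at (265,308), the black vial cap at (279,281), and the purple and turquoise look-alikes at (348,240) and (366,269). Green needs one click anticlockwise. Next I'll measure these points and confirm them in an enlarged crop.

Run:
```python
from h import *
f=np.load('pics/top0.npz');p,d,K,T=f['p'],f['d'],f['K'],f['T']
c=p[205:345,150:340]; cv2.imwrite('pics/crop0.png',cv2.resize(c,None,fx=4,fy=4,interpolation=cv2.INTER_CUBIC)[:,:,::-1])
h=cv2.cvtColor(p,cv2.COLOR_RGB2HSV); R=np.zeros((480,640),bool);R[205:345,160:325]=1
H,S,V=[h[...,i].astype(int) for i in range(3)]
def blobs(m,name,z,amin=8):
    n,l,st,ce=cv2.connectedComponentsWithStats((m&R).astype(np.uint8))
    for i in range(1,n):
        if st[i,4]>=amin:
            dd=d[l==i]; w=ray(K,T,ce[i],z)[0]
            uv=ce[i]; z0=np.median(dd[dd>0]); q=(T[:3,:3]@(np.linalg.inv(K)@[*uv,1]*z0)+T[:3,3])
            print(name,ce[i].round(1),st[i,4],w.round(1),'depthpt',q.round(1))
blobs((S>120)&(V>80)&(H>45)&(H<85),'green',90)
blobs((S>150)&(V>120)&(H>21)&(H<35),'yellow',90)
blobs((S>150)&(V>120)&(H>8)&(H<18),'orange',90)
blobs((S>150)&(V>100)&((H<6)|(H>174)),'red',90)
blobs((S<40)&(V>190),'white',80)
blobs((S>150)&(V>60)&(H>100)&(H<130),'blue',90,15)
m=((S>100)&(V>50)&(H>100)&(H<130))&R
pts=np.argwhere(m)[:,::-1]; b=cv2.minAreaRect(pts.astype(np.float32)); print(b, ray(K,T,cv2.boxPoints(b),60).round(1))
```

```text
green [220.  273.3] 18 [587.7  90.8  90. ] depthpt [587.2  90.1  93.1]
green [222.4 285.5] 54 [564.8  87.4  90. ] depthpt [564.7  87.3  90.5]
yellow [232.2 263.1] 19 [604.9  67.2  90. ] depthpt [604.2  66.5  94.1]
yellow [243.9 267.6] 51 [594.4  46.1  90. ] depthpt [594.5  46.2  89.6]
orange [239.5 240.8] 42 [645.9  51.4  90. ] depthpt [645.9  51.4  89.6]
orange [229.9 247.7] 19 [634.4  70.   90. ] depthpt [633.7  69.5  92.9]
red [214.1 232.2] 45 [666.8  98.3  90. ] depthpt [666.8  98.3  90.2]
red [215.  242.7] 18 [646.5  97.5  90. ] depthpt [645.7  96.7  93.8]
white [160.  218.5] 8 [706. 203.  80.] depthpt [707.9 205.1  73.7]
white [192.3 249.6] 47 [639.4 143.   80. ] depthpt [637.2 140.5  89.9]
white [217. 258.] 533 [618.9  97.   80. ] depthpt [616.2  94.1  94.4]
white [239.  256.3] 27 [618.5  55.5  80. ] depthpt [619.7  56.4  73.8]
white [232.2 274.3] 30 [585.4  70.1  80. ] depthpt [586.4  71.2  73.7]
white [256.1 272.3] 17 [585.1  25.3  80. ] depthpt [586.4  26.3  72. ]
white [264.5 307.5] 121 [518.7  13.9  80. ] depthpt [518.7  13.9  80. ]
white [324.  309.5] 10 [505.1 -94.7  80. ] depthpt [505.5 -94.9  73.2]
blue [250.6 282.5] 710 [565.7  35.3  90. ] depthpt [568.1  37.6  72.1]
blue [204.9 268.3] 21 [599.6 118.3  90. ] depthpt [599.  117.5  93.8]
blue [196.7 276.9] 61 [585. 134.  90.] depthpt [585.  134.   89.8]
((242.95608520507812, 274.65460205078125), (137.22824096679688, 79.0880355834961), 18.725788116455078) [[569.9 201.9  60. ]
 [713.1 149.1  60. ]
 [602.2 -97.8  60. ]
 [466.  -37.6  60. ]]
```

View pics/crop0.png

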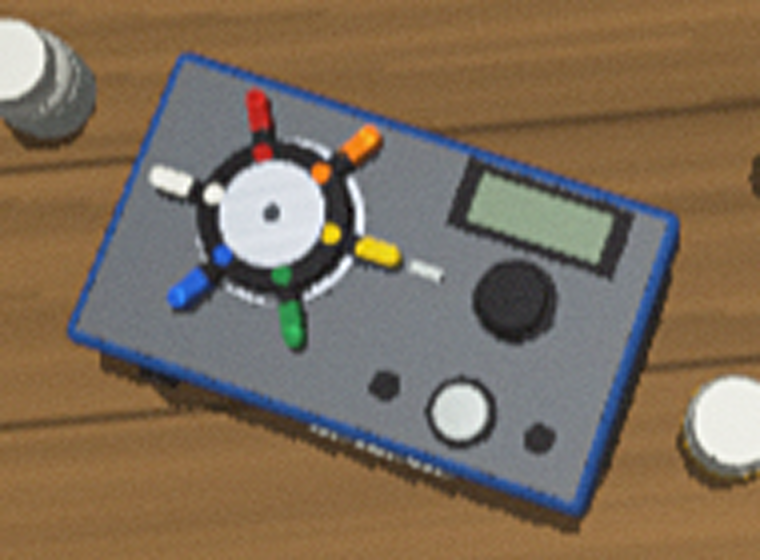

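The crop shows yellow at the white index bar, green one step clockwise of it, the black vial cap below the display and the white READ key between two dark feet or buttons. The marks are consistent: opposite pairs give the axis at (615.7, 93.0), and the photometer yaw is about -24.4°. The predicted READ key position is (517.5, 14.5) against (518.7, 13.9) measured. I'll put the closed fingers in the gap between blue and green at (566, 115), with the 16 mm side along the push direction.

```bash
python3 -m handwheel '.7 -.7 0 -1 1;.7 -.7 0 -1 1;.7 -.7 0 -1 1;.7 -.7 0 -1 1;.7 -.7 0 -1 1;.7 -.7 0 -1 1;.7 -.7 0 -1 1;.7 -.7 0 -1 1;.7 -.7 0 -1 1;.7 -.7 0 -1 1;.7 -.7 0 -1 1;.7 -.7 0 -1 1' 10; python3 -m handwheel '.68 -.66 0 -1 1;.68 -.66 0 -1 1;.68 -.66 0 -1 1;0 0 0 -1 1;0 0 0 -1 1;0 0 0 0 1;0 0 0 0 1;0 0 0 0 1'
```

```text
clock: 1.1
eef_pos: [485.2, 191.9, 177.1]
eef_rot: [-3.141, -0.0, 1.817]
wrist_force: [0.5, 0.8, 1.3]
finger_gap: 17.8
finger_force: 0.0
clock: 1.77
eef_pos: [565.6, 114.7, 177.2]
eef_rot: [-3.141, 0.0, 1.389]
wrist_force: [-0.4, -0.4, 0.5]
finger_gap: 0.8
finger_force: 0.0
```

```bash
python3 -m handwheel '0 0 -.6 0 1;0 0 -.6 0 1;0 0 -.55 0 1;0 0 0 0 1;0 0 0 0 1'
python3 - <<'E'
from h import *
p,d,K,T=snap('wrist','w1')
s=read_state();e=s['eef_pos'];print(e)
q=np.linalg.inv(T)@[*e,1];print('tcp px',(K@q[:3]/q[2])[:2])
E
```

```text
clock: 2.18
eef_pos: [565.4, 114.7, 107.2]
eef_rot: [-3.14, 0.0, 1.387]
wrist_force: [-0.8, -0.3, 0.3]
finger_gap: 0.3
finger_force: 0.0
[566.11306268 114.75165486 108.41272359]
tcp px [318.06435751 271.24642704]
```

View pics/w1.png

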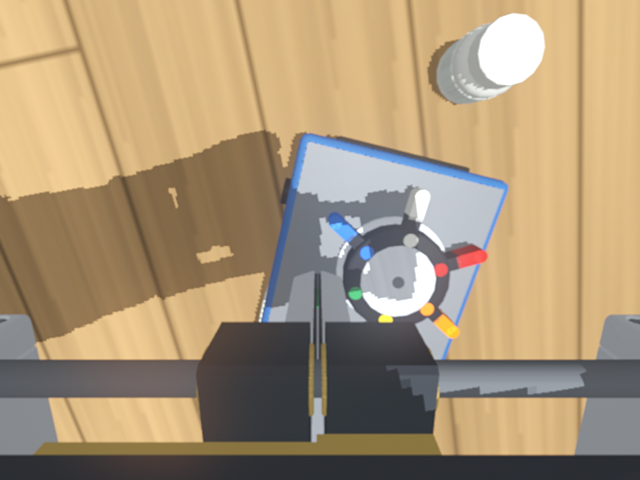

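The wrist view shows the fingertips at (318,272), in the gap between the blue tab (345,228) and the hidden green tab. They are clear of both, so I'll go down and work out the arc rows.

```bash
python3 -m handwheel '0 0 -.3 0 1;0 0 -.35 0 1;0 0 0 0 1;0 0 0 0 1'
python3 - <<'E'
import numpy as np
a=np.radians(156.7+np.arange(0,61,5)); p=54.5*np.c_[np.cos(a),np.sin(a)]
print((np.diff(p,axis=0)/40).round(3).tolist())
E
```

```text
clock: 2.57
eef_pos: [565.8, 114.5, 81.4]
eef_rot: [-3.141, 0.0, 1.386]
wrist_force: [-0.7, -0.3, 0.7]
finger_gap: 0.7
finger_force: 0.0
[[-0.042, -0.111], [-0.032, -0.114], [-0.022, -0.117], [-0.012, -0.118], [-0.002, -0.119], [0.009, -0.119], [0.019, -0.117], [0.029, -0.115], [0.039, -0.112], [0.049, -0.108], [0.058, -0.104], [0.067, -0.098]]
```

Halve each step to 2.5° per row. First call: the first 30° of the arc, where contact starts after about 15°.

```bash
python3 -m handwheel '-.021 -.055 0 .5 1;-.021 -.056 0 .5 1;-.016 -.057 0 .5 1;-.016 -.057 0 .5 1;-.011 -.058 0 .5 1;-.011 -.059 0 .5 1;-.006 -.059 0 .5 1;-.006 -.059 0 .5 1;-.001 -.06 0 .5 1;-.001 -.06 0 .5 1;.004 -.06 0 .5 1;.005 -.06 0 .5 1'; python3 -m handwheel '.01 -.058 0 .5 1;.01 -.058 0 .5 1;.015 -.057 0 .5 1;.015 -.057 0 .5 1'
```

```text
clock: 3.57
eef_pos: [562.3, 86.4, 82.6]
eef_rot: [3.14, 0.0, 1.911]
wrist_force: [0.2, 0.2, 0.9]
finger_gap: 0.3
finger_force: 0.0
clock: 3.9
eef_pos: [564.4, 77.2, 82.6]
eef_rot: [3.14, 0.001, 2.086]
wrist_force: [-0.7, 0.4, -0.1]
finger_gap: 0.6
finger_force: 0.0
```

```bash
python3 -m handwheel '.02 -.056 0 .5 1;.02 -.056 0 .5 1;.025 -.054 0 .5 1;.025 -.054 0 .5 1;.029 -.052 0 .5 1;.029 -.052 0 .5 1;.033 -.049 0 .5 1;.033 -.049 0 .5 1;0 0 0 0 1;0 0 0 0 1'
python3 - <<'E'
from h import *
p,d,K,T=snap('wrist','w2')
E
```

```text
clock: 4.73
eef_pos: [572.7, 60.4, 82.1]
eef_rot: [3.141, 0.001, 2.431]
wrist_force: [-0.2, -1.0, -0.4]
finger_gap: 0.3
finger_force: 0.0
```

View pics/w2.png

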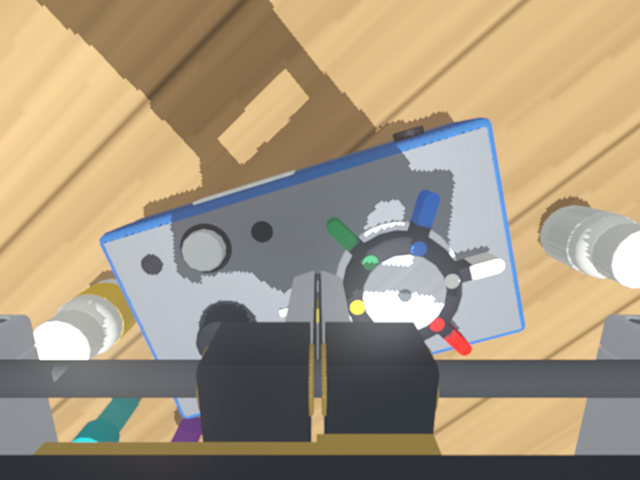

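Green is at (342,232) and yellow still points at the index bar (283,312), so the selector seems not to have turned. I'll measure the marks in this view before moving again.

```bash
cat >> h.py <<'E'
def marks(p,d,K,T,R=None):
    h=cv2.cvtColor(p,cv2.COLOR_RGB2HSV);H,S,V=[h[...,i].astype(int) for i in range(3)]
    C=dict(green=(S>100)&(V>50)&(H>45)&(H<80),yellow=(S>150)&(V>100)&(H>23)&(H<35),orange=(S>150)&(V>120)&(H>8)&(H<18),red=(S>150)&(V>100)&((H<6)|(H>174)),blue=(S>150)&(V>50)&(H>100)&(H<130))
    for k,m in C.items():
        n,l,st,ce=cv2.connectedComponentsWithStats(m.astype(np.uint8))
        for i in range(1,n):
            w=ray(K,T,ce[i],90)[0]
            if st[i,4]>=25 and np.hypot(w[0]-615,w[1]-93)<75:
                dd=d[l==i];q=T[:3,:3]@(np.linalg.inv(K)@[*ce[i],1]*np.median(dd[dd>0]))+T[:3,3]
                print(k,ce[i].round(),st[i,4],w.round(1),'z',q[2].round(1),'ang',np.degrees(np.arctan2(w[1]-93,w[0]-615.7)).round(1))
E
python3 - <<'E'
from h import *
for n in('w1','w2'):
    f=np.load(f'pics/{n}.npz');print(n);marks(*[f[k] for k in 'pdKT'])
p,d,K,T=snap('top','t2');print('top');marks(p,d,K,T)
p,d,K,T=snap('side','s2');print('side');marks(p,d,K,T)
q=ray(K,T,[[0,0]],90)
iT=np.linalg.inv(T)@[615,93,90,1];u,v=(K@iT[:3]/iT[2])[:2];print(u,v)
u,v=int(u),int(v);c=p[max(0,v-110):v+60,max(0,u-110):u+110];cv2.imwrite('pics/s2c.png',cv2.resize(c,None,fx=3.5,fy=3.5,interpolation=cv2.INTER_CUBIC)[:,:,::-1])
E
```

```text
w1
green [355. 294.] 125 [586.9  87.7  90. ] z 93.9 ang -169.5
yellow [385. 319.] 69 [604.5  65.1  90. ] z 94.1 ang -111.9
yellow [451. 330.] 61 [649.   47.9  90. ] z 90.3 ang -53.6
orange [443. 319.] 29 [644.1  57.9  90. ] z 90.3 ang -51.0
red [473. 257.] 301 [668.4  99.   90. ] z 90.3 ang 6.5
blue [341. 226.] 249 [585.4 136.   90. ] z 90.2 ang 125.2
blue [365. 253.] 81 [598.2 114.9  90. ] z 93.6 ang 128.5
w2
green [341. 233.] 516 [562.7  88.2  90. ] z 89.9 ang -174.8
green [370. 260.] 104 [586.6  90.7  90. ] z 93.9 ang -175.4
red [437. 325.] 131 [647.3  96.1  90. ] z 93.9 ang 5.5
red [459. 343.] 336 [666.8  99.   90. ] z 90.3 ang 6.7
blue [429. 206.] 420 [583.3 136.2  90. ] z 90.2 ang 126.9
blue [515. 281.] 167 [654.5 148.8  90. ] z 68.6 ang 55.2
top
side
orange [328. 214.] 36 [645.8  48.5  90. ] z 90.1 ang -55.9
312.0285843115654 203.42269014866642
```

View pics/s2c.png

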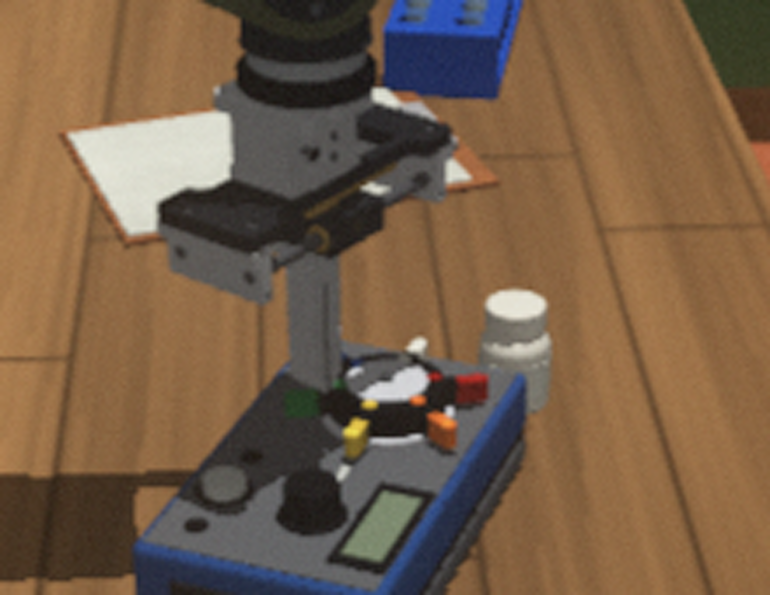

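In the side crop the fingertips end at about (318,390), higher than or behind where (572, 60, 82) should appear. I'll check the real tip position with depth.

Run:
```python
from h import *
s=read_state();e=s['eef_pos'];print(e,s['wrist_force'],s['joints'])
f=np.load('pics/s2.npz');p,d,K,T=[f[k] for k in 'pdKT']
pr=lambda q:(lambda c:(K@c/c[2])[:2].round(1).tolist()+[round(c[2])])((np.linalg.inv(T)@[*q,1])[:3])
u0,v0=312-110,203-110
print('tcp',pr(e),'crop',[(a-b)*3.5 for a,b in zip(pr(e)[:2],(u0,v0))])
for cu,cv in((315,300),(315,340),(315,370),(320,380),(330,385),(300,402),(355,440)):
    u,v=u0+cu/3.5,v0+cv/3.5; z=d[int(v),int(u)]
    print((cu,cv),z,(T[:3,:3]@(np.linalg.inv(K)@[u,v,1]*z)+T[:3,3]).round(1))
f=np.load('pics/w2.npz');p,d,K,T=[f[k] for k in 'pdKT']
for u,v in((300,285),(309,285),(327,285),(318,274),(318,290)):
    z=d[v,u];print((u,v),z,(T[:3,:3]@(np.linalg.inv(K)@[u,v,1]*z)+T[:3,3]).round(1))
```

```text
[572.40449807  60.51587901  81.63475231] [0.74627311 0.06196849 0.87330195] [ 4.16824942e-02  4.48903567e-01  1.54977874e+00  4.03808920e-05
  1.14240398e+00 -8.19079390e-01]
tcp [292.3, 215.6, 1255] crop [316.05000000000007, 429.09999999999997]
(315, 300) 1188.657 [573.8  43.7 176.1]
(315, 340) 1199.5778 [573.1  40.8 152.3]
(315, 370) 1214.1655 [572.7  44.1 131.1]
(320, 380) 1218.8408 [575.4  44.8 124. ]
(330, 385) 1237.2745 [581.3  58.8 112.3]
(300, 402) 1270.405 [563.6  82.9  87.1]
(355, 440) 1233.7604 [594.5  37.   87.7]
(300, 285) 169.24495 [560.2  61.3 131.8]
(309, 285) 170.12917 [563.2  64.4 130.9]
(327, 285) 169.52454 [568.7  71.1 131.5]
(318, 274) 188.68654 [567.1  66.8 112.1]
(318, 290) 169.37341 [567.6  66.3 132.3]
```

Run:
```python
from h import *
print(grip_point_offset if not callable(grip_point_offset) else grip_point_offset())
e=read_state()['eef_pos']
for n in('s2','w2','w1'):
    f=np.load(f'pics/{n}.npz');p,d,K,T=[f[k] for k in 'pdKT']
    c=e if n!='w1' else [566,114.7]
    v,u=np.nonzero(d>0);z=d[v,u];q=(np.c_[u,v,np.ones(len(u))]@np.linalg.inv(K).T*z[:,None])@T[:3,:3].T+T[:3,3]
    m=(np.hypot(q[:,0]-c[0],q[:,1]-c[1])<18)&(q[:,2]<200);q=q[m]
    print(n,np.histogram(q[:,2],bins=range(60,201,5))[0])
    t=q[(q[:,2]>98)&(q[:,2]<150)];i=np.argsort(t[:,2])[:400:80];print(t[i].round(1))
```

```text
18.8
s2 [  0   0 117  17   1   2   0   0   0   0   5  18  27  33  31  36  31  28
  36  35  32  33  34  37  35  38  35  18]
[[580.7  58.8 112.3]
 [568.8  50.1 129.4]
 [567.1  48.2 142. ]]
w2 [   0  109 1534   16    0    0    0    0    0    1   61  132  166  197
  249  233  237  265  296  316  359  218   79  110   94    0    0   10]
[[566.3  65.4 109.8]
 [561.2  62.2 116.1]
 [563.6  65.  119.1]
 [558.8  59.2 121.4]
 [568.2  70.5 123.6]]
w1 [   0  137 1614   10    0    0    0    0    0    0    0    0    0    0
    0   58  132  179  183  249  246  241  256  283  324  356  223   79]
[[568.2 123.3 135.5]
 [566.7 123.9 141. ]
 [577.5 123.1 144. ]
 [570.9 124.1 146.4]
 [565.  125.6 148.8]]
```

The side and wrist depths agree: the fingertips end at z≈110 when the TCP reads 82, and at 135.5 when it read 108. So the tips are really about 28 mm above the reported TCP, and the fingers passed over the tabs without touching anything. I'll go back to the blue/green gap and descend to a reported 53 (tips at about 81), checking on the way.

```bash
python3 -m handwheel '-.014 .113 0 -1 1;-.014 .113 0 -1 1;-.014 .113 0 -1 1;-.014 .113 0 -1 1;-.014 .113 0 -1 1;-.014 .113 0 -1 1;-.014 .113 0 -1 1;-.014 .113 0 -1 1;-.014 .113 0 -1 1;-.014 .113 0 -1 1;-.014 .113 0 -1 1;-.014 .113 0 -1 1'; python3 -m handwheel '0 0 0 0 1;0 0 -.2 0 1;0 0 -.2 0 1;0 0 -.1 0 1;0 0 0 0 1;0 0 0 0 1'
python3 - <<'E'
from h import *
p,d,K,T=snap('side','s3');e=read_state()['eef_pos'];print(e)
v,u=np.nonzero(d>0);z=d[v,u];q=(np.c_[u,v,np.ones(len(u))]@np.linalg.inv(K).T*z[:,None])@T[:3,:3].T+T[:3,3]
m=(np.hypot(q[:,0]-e[0],q[:,1]-e[1])<18)&(q[:,2]<200);q=q[m];print(np.histogram(q[:,2],bins=range(60,161,4))[0])
t=q[(q[:,2]>78)&(q[:,2]<140)];t=t[np.argsort(t[:,2])];print(t[:30:3].round(1));marks(p,d,K,T)
c=p[93:263,202:422];cv2.imwrite('pics/s3c.png',cv2.resize(c,None,fx=3.5,fy=3.5,interpolation=cv2.INTER_CUBIC)[:,:,::-1])
E
```

```text
clock: 5.88
eef_pos: [565.5, 115.0, 81.4]
eef_rot: [3.141, -0.0, 1.38]
wrist_force: [-0.0, 0.2, 0.5]
finger_gap: 0.5
finger_force: 0.0
clock: 6.38
eef_pos: [565.4, 114.4, 60.8]
eef_rot: [-3.141, 0.0, 1.386]
wrist_force: [0.3, 0.5, 0.0]
finger_gap: 0.3
finger_force: 0.0
[565.6392606  114.47669496  61.19667123]
[ 0  0  3 30  0  0  0  3  7 17 19 23 17 20 26 22 18 25 21 24 19 24 23 21
 23]
[[565.  112.3  91.4]
 [560.7 106.   92.8]
 [569.2 107.2  94.2]
 [556.6 110.5  95.3]
 [562.9 102.9  96.9]
 [562.9 106.2  97.5]
 [565.  105.3  97.9]
 [563.  108.3  98.7]
 [569.3 106.3  99.6]
 [556.8 110.5 100.1]]
green [286. 208.] 25 [560.2  78.1  90. ] z 87.2 ang -165.0
orange [328. 214.] 35 [645.9  48.   90. ] z 89.7 ang -56.1
```

View pics/s3c.png

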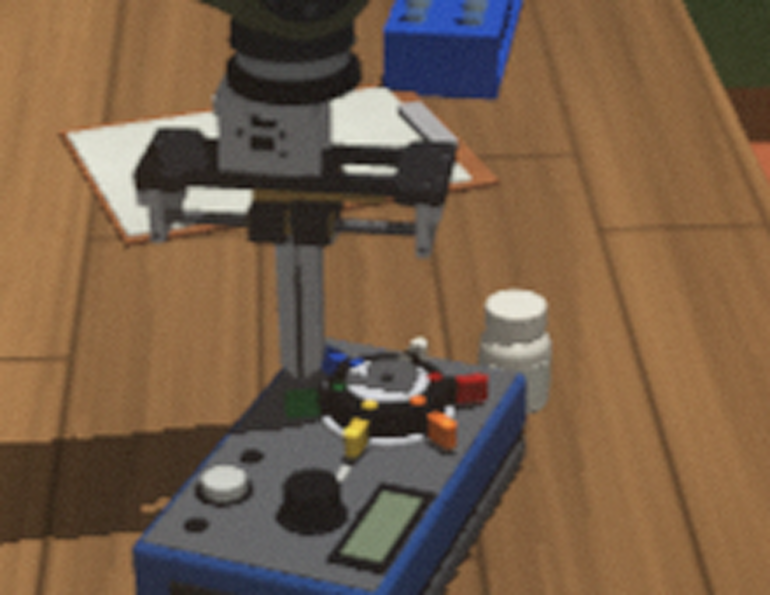

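The side crop shows the fingertips at about (300,375), in the gap behind the green tab (300,402) and at the height of the tab tops (about 90). I'll go down 9 mm more and sweep the arc.

```bash
python3 -m handwheel '0 0 -.12 0 1;0 0 -.1 0 1;0 0 0 0 1;0 0 0 0 1'; python3 -m handwheel '-.021 -.055 0 .5 1;-.021 -.056 0 .5 1;-.016 -.057 0 .5 1;-.016 -.057 0 .5 1;-.011 -.058 0 .5 1;-.011 -.059 0 .5 1;-.006 -.059 0 .5 1;-.006 -.059 0 .5 1'; python3 -m handwheel '-.001 -.06 0 .5 1;-.001 -.06 0 .5 1;.004 -.06 0 .5 1;.005 -.06 0 .5 1'
```

```text
clock: 6.77
eef_pos: [565.4, 114.6, 52.2]
eef_rot: [-3.141, 0.0, 1.385]
wrist_force: [-0.3, 0.0, 0.0]
finger_gap: 0.4
finger_force: 0.0
clock: 7.43
eef_pos: [561.3, 96.5, 52.6]
eef_rot: [3.141, -0.001, 1.737]
wrist_force: [0.1, 2.6, 0.2]
finger_gap: 0.3
finger_force: 1.4
clock: 7.77
eef_pos: [561.4, 86.8, 52.6]
eef_rot: [-3.142, -0.0, 1.911]
wrist_force: [-1.2, 1.4, 0.9]
finger_gap: 0.6
finger_force: 1.1
```

```bash
python3 -m handwheel '.01 -.058 0 .5 1;.01 -.058 0 .5 1;.015 -.057 0 .5 1;.015 -.057 0 .5 1'
```

```text
clock: 8.1
eef_pos: [563.4, 77.5, 52.6]
eef_rot: [-3.141, -0.0, 2.086]
wrist_force: [-2.7, -0.5, 0.7]
finger_gap: 0.6
finger_force: 0.6
```

```bash
python3 -m handwheel '.02 -.056 0 .5 1;.02 -.056 0 .5 1;.025 -.054 0 .5 1;.025 -.054 0 .5 1;.029 -.052 0 .5 1;.029 -.052 0 .5 1;.033 -.049 0 .5 1;0 0 0 0 1;0 0 0 0 1'
python3 - <<'E'
from h import *
p,d,K,T=snap('wrist','w4');marks(p,d,K,T)
E
```

```text
clock: 8.85
eef_pos: [570.8, 62.5, 52.5]
eef_rot: [3.142, 0.0, 2.387]
wrist_force: [-0.4, -0.1, -0.2]
finger_gap: 0.5
finger_force: 0.0
green [317. 346.] 48 [593.1  42.5  90. ] z 91.0 ang -114.1
yellow [457. 351.] 144 [647.7  95.8  90. ] z 93.8 ang 5.1
orange [477. 355.] 51 [657.  102.5  90. ] z 87.1 ang 12.9
red [509. 280.] 909 [633.3 140.4  90. ] z 89.2 ang 69.7
red [473. 301.] 198 [630. 120.  90.] z 93.9 ang 62.2
blue [341. 250.] 694 [562.2  88.3  90. ] z 89.8 ang -175.0
blue [374. 285.] 59 [587.6  88.1  90. ] z 93.7 ang -170.0
```

View pics/w4.png

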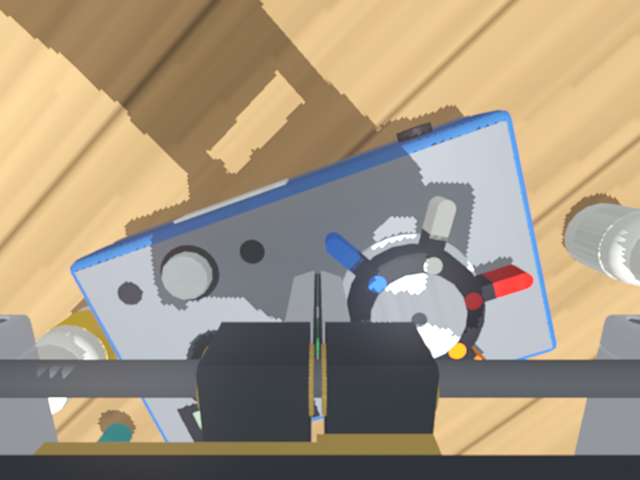

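It clicked: blue (341,250) now stands where green was, and green is at -114°, at the index bar. I'll lift, move over the READ key, and verify from the top and side.

```bash
python3 -m handwheel '0 0 .4 0 1;0 0 .4 0 1;-.33 -.3 0 0 1;-.33 -.3 0 0 1;-.33 -.3 0 0 1;-.33 -.31 0 0 1;0 0 0 0 1;0 0 0 0 1;0 0 0 0 1'
python3 - <<'E'
from h import *
p,d,K,T=snap('top','t5');print('top');marks(p,d,K,T)
f=lambda p,K,T,R: None
p,d,K,T=snap('side','s5');print('side');marks(p,d,K,T)
e=read_state()['eef_pos'];print(e)
v,u=np.nonzero(d>0);z=d[v,u];q=(np.c_[u,v,np.ones(len(u))]@np.linalg.inv(K).T*z[:,None])@T[:3,:3].T+T[:3,3]
m=(np.hypot(q[:,0]-e[0],q[:,1]-e[1])<18)&(q[:,2]<200);q=q[m];t=q[q[:,2]>90];t=t[np.argsort(t[:,2])];print('tips',t[:20:3].round(1))
iT=np.linalg.inv(T)@[518,14,80,1];k=(K@iT[:3]/iT[2])[:2];print('key',k)
h=cv2.cvtColor(p,cv2.COLOR_RGB2HSV);m=((h[...,1]<45)&(h[...,2]>120)).astype(np.uint8)
n,l,st,ce=cv2.connectedComponentsWithStats(m)
for i in range(1,n):
    if np.hypot(*(ce[i]-k))<15 and st[i,4]>15: print(ce[i],st[i],ray(K,T,ce[i],80).round(1))
c=p[93:263,202:422];cv2.imwrite('pics/s5c.png',cv2.resize(c,None,fx=3.5,fy=3.5,interpolation=cv2.INTER_CUBIC)[:,:,::-1])
E
```

```text
clock: 9.65
eef_pos: [518.5, 14.5, 84.7]
eef_rot: [3.141, 0.0, 2.388]
wrist_force: [0.1, 0.7, 0.6]
finger_gap: 0.4
finger_force: 0.0
top
yellow [240. 241.] 53 [646.1  50.9  90. ] z 89.9 ang -54.2
orange [214. 232.] 40 [666.3  98.   90. ] z 89.6 ang 5.6
red [192. 250.] 45 [636.2 140.3  90. ] z 89.6 ang 66.5
blue [253. 260.] 416 [607.3  28.6  90. ] z 67.9 ang -97.4
side
green [303. 216.] 39 [594.7  42.6  90. ] z 90.1 ang -112.6
orange [337. 203.] 47 [666.8  92.5  90. ] z 88.1 ang -0.6
red [320. 192.] 25 [634.8 139.8  90. ] z 92.8 ang 67.8
[518.46356398  14.59957184  84.44124901]
tips [[528.2  13.4 113.5]
 [524.4   9.8 115.9]
 [526.4  12.5 116.5]
 [528.5  10.9 119.6]
 [524.7   5.8 120.6]
 [526.6  11.6 121.6]
 [524.7  11.  122. ]]
key [265.64866508 229.37003255]
```

View pics/s5c.png

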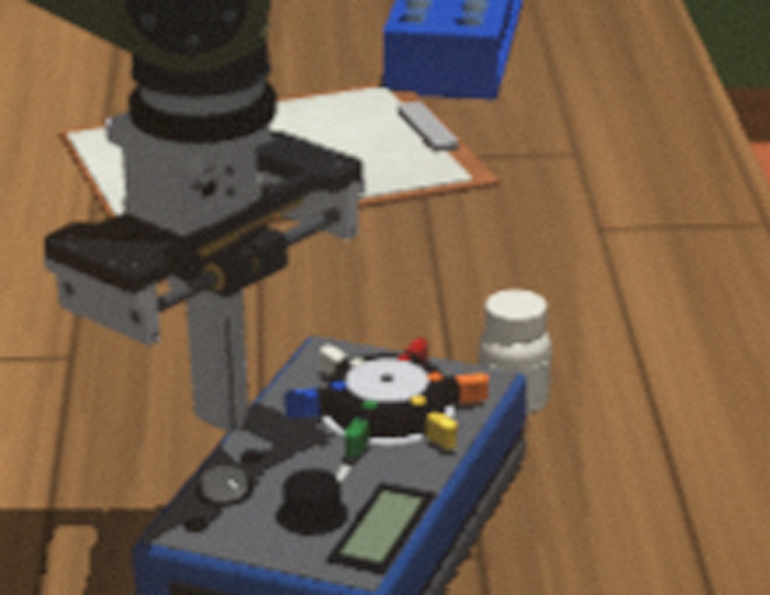

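The side crop shows green (357,438) lined up with the index bar (345,470). The photometer hasn't moved, and the fingers are above the READ key (224,484). I'll descend in steps and watch the force.

```bash
python3 -m handwheel '0 0 -.25 0 1;0 0 -.25 0 1;0 0 -.2 0 1;0 0 0 0 1;0 0 0 0 1'; python3 -m handwheel '0 0 -.05 0 1;0 0 -.05 0 1;0 0 0 0 1;0 0 0 0 1'
```

```text
clock: 10.17
eef_pos: [517.6, 14.2, 55.6]
eef_rot: [-3.141, -0.001, 2.389]
wrist_force: [0.1, -0.5, 0.6]
finger_gap: 0.4
finger_force: 0.0
clock: 10.5
eef_pos: [518.0, 14.1, 52.6]
eef_rot: [3.141, 0.0, 2.389]
wrist_force: [-0.7, 0.0, 0.1]
finger_gap: 0.4
finger_force: 0.0
```

```bash
python3 -m handwheel '0 0 -.05 0 1;0 0 0 0 1;0 0 0 0 1';python3 -m handwheel '0 0 -.05 0 1;0 0 0 0 1;0 0 0 0 1'
```

```text
clock: 10.75
eef_pos: [518.2, 14.1, 50.7]
eef_rot: [3.141, 0.0, 2.389]
wrist_force: [0.1, 0.8, 2.2]
finger_gap: 0.6
finger_force: 1.1
clock: 11.0
eef_pos: [518.2, 14.1, 48.6]
eef_rot: [3.141, 0.0, 2.389]
wrist_force: [0.6, -0.9, 3.7]
finger_gap: 0.2
finger_force: 1.8
```

```bash
python3 -m handwheel '0 0 -.05 0 1;0 0 0 0 1;0 0 0 0 1';python3 -m handwheel '0 0 -.04 0 1;0 0 0 0 1;0 0 0 0 1'
```

```text
clock: 11.25
eef_pos: [518.2, 14.1, 46.6]
eef_rot: [3.141, 0.0, 2.389]
wrist_force: [0.6, 0.2, 5.1]
finger_gap: 0.6
finger_force: 2.6
clock: 11.5
eef_pos: [518.3, 14.1, 45.8]
eef_rot: [3.141, 0.001, 2.389]
wrist_force: [-4.1, -0.1, 15.3]
finger_gap: 0.5
finger_force: 7.7
```

Bottomed at 15 N, with travel of about 6 mm. I'll release straight up, back off and check.

```bash
python3 -m handwheel '0 0 .1 0 1;0 0 .3 0 1;0 0 .5 0 1;0 0 .8 0 1;0 0 .9 0 1;-.6 .6 .3 0 1;-.7 .7 0 0 1;-.7 .7 0 0 1;-.7 .7 0 0 1;-.7 .7 0 0 1;0 0 0 0 1;0 0 0 0 1'
python3 - <<'E'
from h import *
p,d,K,T=snap('top','t6');marks(p,d,K,T)
h=cv2.cvtColor(p,cv2.COLOR_RGB2HSV);m=((h[...,1]<40)&(h[...,2]>150)).astype(np.uint8)
n,l,st,ce=cv2.connectedComponentsWithStats(m)
for i in range(1,n):
    w=ray(K,T,ce[i],80)[0]
    if np.hypot(w[0]-518,w[1]-14)<15 and st[i,4]>30:
        z=np.median(d[l==i]);print('key',ce[i],st[i,4],(T[:3,:3]@(np.linalg.inv(K)@[*ce[i],1]*z)+T[:3,3]).round(1))
cv2.imwrite('pics/t6c.png',cv2.resize(p[195:355,130:360],None,fx=3.4,fy=3.4,interpolation=cv2.INTER_CUBIC)[:,:,::-1])
E
```

```text
clock: 12.5
eef_pos: [381.0, 151.0, 160.9]
eef_rot: [-3.142, 0.0, 2.392]
wrist_force: [-0.1, -0.7, 0.4]
finger_gap: 0.2
finger_force: 0.0
green [244. 268.] 56 [594.5  45.6  90. ] z 89.8 ang -114.1
yellow [240. 241.] 52 [646.1  50.8  90. ] z 89.6 ang -54.2
orange [214. 232.] 38 [666.9  98.3  90. ] z 89.4 ang 5.9
red [192. 250.] 46 [636.4 140.4  90. ] z 89.7 ang 66.4
blue [249. 282.] 706 [566.5  37.3  90. ] z 71.7 ang -131.5
blue [223. 285.] 60 [565.   86.8  90. ] z 89.8 ang -173.0
key [264.60544218 307.45578231] 147 [518.7  13.8  79.7]
```

View pics/t6c.png

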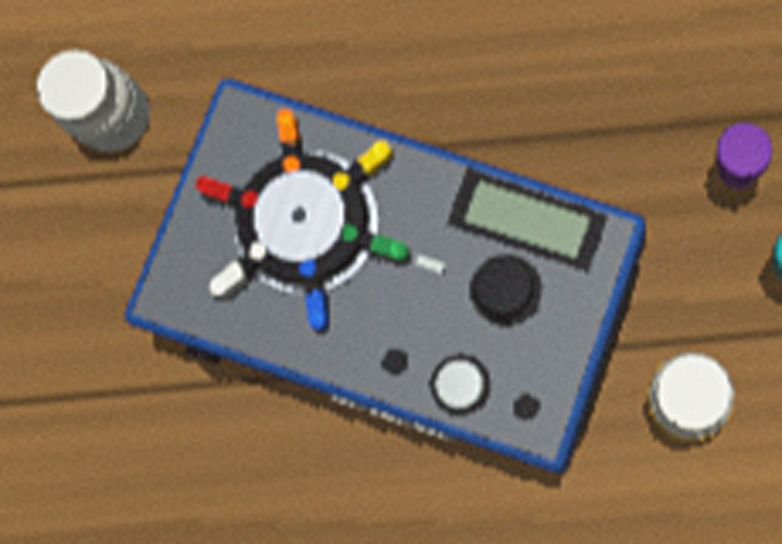

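The crop shows green (390,247) at the index bar (430,264), the READ key (460,383) back up at z≈79.7, the vial and reagent bottles in place, and the arm clear.

```bash
python3 -c "from cell import sign_off; print(sign_off())"
```

```text
the job is handed in; nothing more can be done
None
```

The green tab stands at the index bar, the READ key was then pressed fully down and came back up, nothing else visibly moved, and the job is handed in; sign-off returned no verdict.

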